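# Seat the circuit-board carrier in its fixture and bolt it

## Robot

A 6-joint arm with a two-finger parallel gripper is mounted at the origin on a cart in front of the work surface, level with it; the furniture and walls round the work are solid. World frame = base frame: x ahead of the robot, y to its left, z up, the work surface at z = 0. Lengths are in mm, angles in rad, forces in N, time in s.
With the tool pointing down it reaches from about 350 to 975 mm from the base axis. Payload 7.1 kg.
Tool frame: the origin (TCP) lies at the very end of the fingers, on their centre line; the grasp point (between the pads) lies tcp_to_grasp behind it (tcp_to_grasp is the distance from the TCP to the grasp point, in mm); z points along the fingers, x is the direction in which the jaws open and shut, and the axes are right-handed (so a half turn about z gives the same grasp; the last joint's range is limited). The gripper opens to 88 mm and grips with 3 to 60 N. Pads are 20 mm wide; open, the fingers measure 115 mm over their backs; the gripper's body (75 mm by 178 mm) begins 61 mm behind the grasp point.
Start: joints at [-1.127, 0.423, 1.63, -0, 1.089, -0.019], TCP at [279.049, -559.229, 222.675] pointing down, gripper open.
Joint ranges: [-3, 3], [-0.9, 2.11], [0.09, 2.58], [-1.31, 4.45], [0.11, 2.69], [-2.54, 2.54]. Speed limits (rad/s): [2.39, 2.39, 3.01, 3.14, 3.14, 3.14].

## Interface

Orientations are given as a rotation vector (axis times angle).
In Python, from workcell import get_obs, get_image, close_job, recognise, mark_of, tcp_to_grasp gives the robot as it stands. The module is installed in compiled form; this text tells all that it offers.
- The arm moves only by the tool move_arm, never from a script. Its argument "motion" is a list of rows, each a list of 7 numbers: the shift along the world's x, y, z in mm, then the turn, a rotation vector about the world's x, y, z in rad, then the finger opening in mm, from 0 to 87.8. A call has 1 to 5 rows; each row is the pose to reach, as a shift and turn from the pose commanded when the call began; what a row does not reach only later rows make up. A row lasts 1/12 s, in which the tool goes at most 41.7 mm and 7.16 degrees, less where a joint would pass 70% of its speed; a pose out of reach is approached as far as the arm can. A call with a gripper value outside its range is refused whole. The fingers move at their own pace and stop on an object; the grip force is fixed at half the most. Time passes only in rows, so rows that repeat a pose let the fingers close. It gives the time, the measured TCP pose, the force and the opening at its end, in the units of the state.
- get_obs(): the state, without advancing time (a new reading comes with each control period).
- get_image(name): name is "side" or "top" or "wrist"; returns a dict with "color" (420x560x3 uint8, red, green, blue), "mtx" (3x3 intrinsics, pixels), "camera_from_world" (4x4, takes a point from world to camera coordinates). Camera axes: x right, y up, looking along -z (the intrinsics and any distortion apply to the point x, -y, -z); pixel columns grow to the right and rows downward; lengths in mm; the calibration is good to about 2 mm. A picture is of the moment at which its call begins. There is no depth.
- close_job(): hands the job in, once; it reports no verdict.
Trained networks look in a picture, given as the dict that the camera call returned (one of the last four; its "shot" number tells which), for a name from the list of things; names that differ only in an ending like _2 or _b are one class to them, and where a whole thing is asked for, a point or a joint stands for the part that bears it (a point fixed in the world has none). Each returns a list of dicts, best first, with "p" (0 to 1); they miss things now and then, are a little off and sometimes report something else, mostly with a low value. They report only what shows in the picture. A call takes as long as a camera call.
- recognise(picture, label): "bbox" ([centre column, centre row, width, height] in pixels, round what is visible of it).
- mark_of(picture, label): "location" ([row, column] in pixels: a listed point, or the origin of a listed thing).
The state is a dict: "t": time; "qpos": joint angles; "qvel": joint speeds; "joint_torque": joint torques, N m; "ee_pos": TCP position; "orientation": TCP orientation; "ft_force": force on the tool from outside, world axes, zero at the start; "moment": the same for the moment, N m; "width": finger opening in mm.
Only numpy, scipy, OpenCV 4.12 (cv2) and the standard library are available. Lean on these libraries where they do the work, as an engineer would, in place of code of your own. Each camera call takes 0.05 s, during which the arm holds its last target. There are 200 camera calls.

## Task

With a fingertip, push the circuit-board carrier along the rails of its fixture until it drops into the locating notches, then push the red-knobbed bolt fully home over the carrier's edge to lock it down. Only push: do not pick up, tip up or carry the carrier, and leave the solder reel and the two small cartons beside the fixture where they are.

Things in the scene. Friction and masses are not known exactly. Their poses are not given: they have to be found in the camera images.
- fixture: Grey fixture fixed to the bench, base 300 x 150 x 8 mm. Origin: centre of its underside, on the bench; x = direction to push the carrier, y = left of that, z up. Four steel tracks along x, tops 20 mm up, cut by notches 14 mm long, 6 mm deep, centred at x = +85 mm (outer tracks) and +5 mm (inner). Tracks run on past them to x = +143 mm. Guide walls 36 mm high, inner faces y = +-57.5 mm.
- carrier: Loose aluminium plate, about 0.45 kg, with a green circuit board; 110 mm (x) by 112 mm (y), axes as the fixture's. Origin: its centre, level with its feet's undersides; plate 8 to 16 mm above. Brass feet 10 mm long at x = +40 mm (on outer tracks) and -40 mm (inner). Rides with origin 20 mm above the bench, drops to 14 mm when all feet meet their notches. A fast push can overshoot.
- push_face (a point): Middle of the rear (-x) face of the carrier's blue upright lip, where to push toward +x: at the carrier's x = -55 mm, 22 mm above its origin. The lip is 64 mm wide along y and reaches from the plate to 30 mm above the carrier's origin. Clear behind and above; the track tops are 22 mm below this point at the start.
- seat (a point): Where the carrier's origin lies once seated: fixture x = +45 mm, y = 0, 14 mm above the bench. The carrier starts 55 to 100 mm short of it (toward -x). The carrier has 2 mm play each way along x in the notches and 1.5 mm each side between the guide walls.
- bolt (a joint): Travel (m) of the flat steel bolt on the fixture's right (-y) side: starts 0 to 0.005 (drawn back), grows toward +y over the carrier's edge, 0.030 = fully home at its stop. Friction about 1.2 N; stays where left. Its underside, 32.5 mm above the bench, clears a seated carrier's plate (top 30 mm) but is blocked by a riding one (36 mm). Keep it drawn back until the carrier has dropped.
- bolt_knob (a point): Centre of the top of the bolt's red upright knob, 14 mm in diameter, 42.5 to 70.5 mm above the bench; at bolt = 0 it is at fixture x = +15 mm, y = -118 mm, and moves with the bolt. Push its outer (-y) side toward +y. Below it the bolt's top is at 40.5 mm and its tail ends 10 mm outside the knob's axis; a strap 44 mm high spans the bolt at y = -78 to -67 mm.
- solder_reel: Blue-flanged solder reel standing on end, 59 mm in diameter, 43 mm high, left of the fixture's near end; origin at the centre of its underside. Leave alone.
- red_carton: Small red carton, 30 x 70 x 30 mm (x, y, z), lying right of the fixture's near end; origin at the centre of its underside. Leave alone.
- grey_carton: Small pale grey and black carton, 45 x 65 x 20 mm (x, y, z), right of the fixture's far end; origin at the centre of its underside. Leave alone.

How it is judged:
By the outcome, as a careful person would: the job done as asked, in the order asked, and still so for the second after the job is handed in, with the robot touching nothing.
It also fails if it takes over 54 s, if anything falls off the work surface, if the arm or the gripper's body presses on something with over 40 N, if the wrist force passes 120 N, or if a joint passes its speed limit or range.

## Working session

There is one attempt and no reset: what is moved stays moved. The work goes in short steps, Python scripts to look and compute and a tool call to move; the robot and the scene stay as the last step left them, time stands still between calls to the robot, and variables do not carry over. Pictures are saved under pics/ and viewed, about 8 in all and at most 12, crops included, and the job is handed in when it is done.

Besides the shell and the picture viewer there is one more tool, called after "Emit:" as name(argument=value, ...) on one line, values as JSON. move_arm: Moves the arm, as the interface text tells. Its arguments: {"type":"object","properties":{"motion":{"type":"array"}},"required":["motion"]}

```bash
mkdir -p pics; cat >h.py <<'E'
import numpy as np,cv2
from workcell import *
def ray(im,rc):
    r,c=rc;K=im["mtx"];T=np.array(im["camera_from_world"]);R=T[:3,:3];t=T[:3,3]
    u=np.linalg.inv(K)@[c,r,1];d=R.T@np.array([u[0],-u[1],-u[2]]);return -R.T@t,d
def onz(im,rc,z):
    o,d=ray(im,rc);return (o+d*(z-o[2])/d[2])
def proj(im,p):
    T=np.array(im["camera_from_world"]);q=T[:3,:3]@np.array(p,float)+T[:3,3];v=im["mtx"]@[q[0],-q[1],-q[2]];return v[:2]/v[2]
def save(im,n): cv2.imwrite("pics/"+n,im["color"][:,:,::-1])
E
python3 - <<'E'
from h import *
print(get_obs()["t"],tcp_to_grasp)
Z=dict(fixture=0,carrier=20,push_face=42,bolt_knob=70.5,seat=14,solder_reel=0,red_carton=0,grey_carton=0)
ims=[]
for n in("top","side"):
    im=get_image(n);save(im,n+"1.png");ims.append(im)
    for k,z in Z.items():
        for d in mark_of(im,k)[:1]: print(n,k,round(d["p"],2),np.round(d["location"]),onz(im,d["location"],z).round(1))
cv2.imwrite("pics/a.png",np.hstack([i["color"] for i in ims])[:,:,::-1][:, :])
a=cv2.imread("pics/a.png");cv2.imwrite("pics/a.png",cv2.resize(np.vstack([a[:,:560],a[:,560:]]),(800*560//800,600)) if 0 else a)
E
```

```text
0.0 18.700000000000003
top carrier 0.64 [224. 327.] [ 495.  -398.7   20. ]
top push_face 0.95 [249. 258.] [ 440.4 -249.9   42. ]
top bolt_knob 0.6 [226. 329.] [ 489.4 -395.7   70.5]
top seat 0.76 [195. 278.] [ 558.4 -291.8   14. ]
top solder_reel 0.84 [243. 198.] [ 452.7 -118.3    0. ]
top red_carton 0.59 [273. 316.] [ 388.4 -377.9    0. ]
top grey_carton 0.89 [194. 345.] [ 564.5 -441.7    0. ]
side fixture 0.96 [242. 279.] [ 512.2 -270.8    0. ]
side carrier 0.7 [235. 290.] [ 489.3 -274.4   20. ]
side push_face 0.94 [236. 309.] [ 444.8 -250.1   42. ]
side bolt_knob 0.73 [187. 301.] [ 484.5 -388.4   70.5]
side seat 0.76 [230. 263.] [ 550.9 -289.    14. ]
side solder_reel 0.58 [296. 294.] [ 453.2 -113.7    0. ]
side red_carton 0.91 [222. 336.] [ 398.  -370.1    0. ]
side grey_carton 0.65 [236. 279.] [ 515.3 -290.2    0. ]
```

View pics/top1.png

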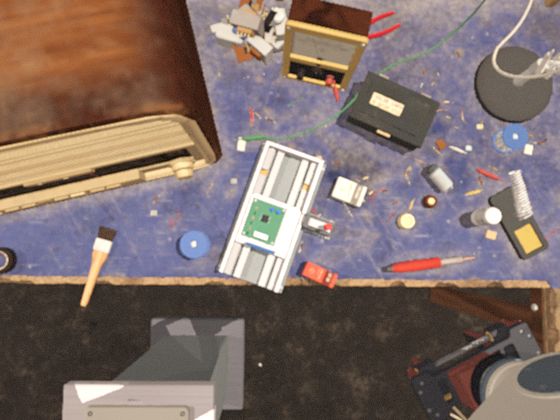

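View pics/side1.png

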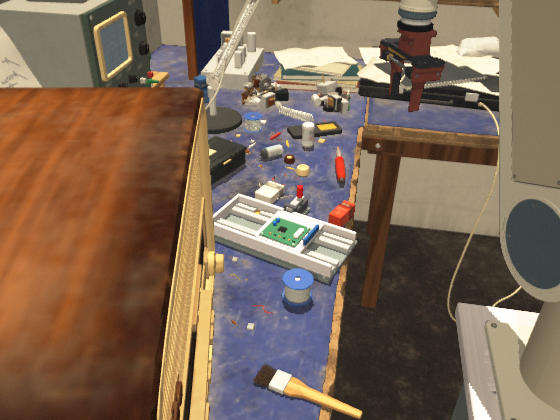

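The top view shows the fixture tilted slightly, with the carrier at about (265,222), the knob at (320,227), the reel at (195,244) and the cartons at (320,273) and (349,191). The side view agrees. The rough yaw of the fixture's x axis is -0.36 rad. I'll move over the near end and look from there.

Emit:
move_arm(motion=[[14,37,0,0,0,0,0],[28,74,0,0,0,0,0],[42,111,0,0,0,0,0],[56,148,0,0,0,0,0],[70,185,0,0,0,0,0]])

```text
t: 1.32
ee_pos: [349.3, -372.6, 222.7]
orientation: [-2.671, 1.654, -0.0]
ft_force: [0.4, -0.3, -0.1]
width: 57.8
```

```bash
python3 - <<'E'
from h import *
from scipy.spatial.transform import Rotation as Ro
o=get_obs();print(o["t"],o["ee_pos"],o["orientation"],o["qpos"],o["width"]);print(Ro.from_rotvec(o["orientation"]).as_matrix().round(3))
Z=dict(fixture=0,carrier=20,push_face=42,bolt_knob=70.5,seat=14)
im=get_image("wrist");save(im,"w1.png")
T=im["camera_from_world"];print(ray(im,(210,280)))
for k,z in Z.items():
    for d in mark_of(im,k)[:1]: print(k,round(d["p"],2),np.round(d["location"]),onz(im,d["location"],z).round(1))
E
```

```text
1.3167 [ 349.25703186 -372.63947198  222.74069371] [-2.67111710e+00  1.65370391e+00 -4.55398583e-04] [-8.41129253e-01  2.55391703e-01  1.87978557e+00  9.72542877e-05
  1.00613735e+00  2.67517734e-01] 57.83443075399554
[[ 0.446 -0.895  0.   ]
 [-0.895 -0.446 -0.   ]
 [ 0.    -0.    -1.   ]]
(array([ 414.93963323, -339.65754513,  384.56606158]), array([-0.23150851, -0.11699577, -0.96582292]))
carrier 0.9 [ 10. 251.] [ 491.5 -270.9   20. ]
push_face 0.73 [ 53. 207.] [ 437.4 -254.1   42. ]
bolt_knob 0.7 [ 69. 374.] [ 487.4 -394.3   70.5]
```

View pics/w1.png

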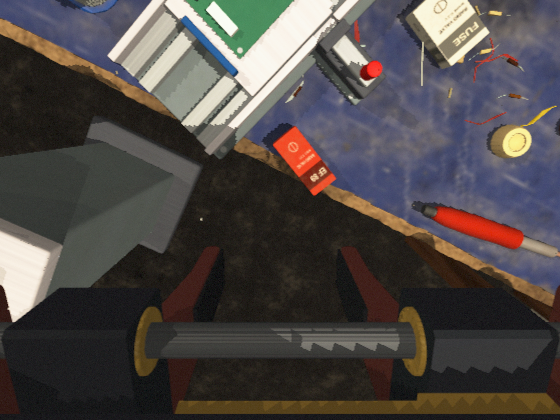

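Wrist view: the near end of the fixture is at the top left, with the lip edge at about (215,50), the knob at (372,69) and the red carton at (303,160). I'll turn the tool so the camera looks along the fixture, and approach behind the lip.

Emit:
move_arm(motion=[[9,28,0,0,0,-0.12,0],[18,56,0,0,0,-0.24,0],[27,84,0,0,0,-0.36,0],[36,112,0,0,0,-0.48,0],[44,138,0,0,0,-0.6,0]])

```text
t: 2.03
ee_pos: [393.3, -236.5, 222.7]
orientation: [-2.054, 2.377, -0.001]
ft_force: [0.1, -0.2, -1.2]
width: 1.5
```

Emit:
move_arm(motion=[[0,0,-15,0,0,-0.11,0],[0,0,-30,0,0,-0.22,0],[0,0,-30,0,0,-0.22,0]])

```text
t: 2.28
ee_pos: [392.0, -236.3, 190.7]
orientation: [1.785, -2.584, -0.005]
ft_force: [0.0, 0.3, -1.2]
width: 0.5
```

```bash
python3 - <<'E'
from h import *
o=get_obs();print(o["t"],o["ee_pos"],o["orientation"],o["qpos"],o["width"])
Z=dict(fixture=0,carrier=20,push_face=42,bolt_knob=70.5,seat=14)
im=get_image("wrist");save(im,"w2.png")
for k,z in Z.items():
    for d in mark_of(im,k)[:1]: print(k,round(d["p"],2),np.round(d["location"]),onz(im,d["location"],z).round(1))
E
```

```text
2.2833 [ 391.97075715 -236.34288089  190.72553188] [ 1.78455406 -2.58377182 -0.00483733] [-5.68502287e-01  2.25037905e-01  2.01296638e+00 -1.74646061e-04
  9.06988168e-01  1.36431405e+00] 0.4564379040697488
carrier 0.57 [ 82. 274.] [ 491.7 -268.2   20. ]
push_face 0.57 [147. 282.] [ 436.7 -255.3   42. ]
bolt_knob 0.56 [ 19. 435.] [ 486.1 -394.3   70.5]
seat 0.97 [  0. 274.] [ 555.3 -292.8   14. ]
```

View pics/w2.png

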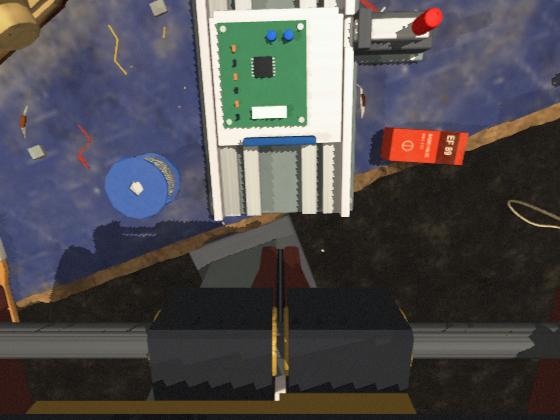

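The fixture is well aligned in this view. The lip spans columns 244–316 at row 139, and the near wall ends are at about (211,219) and (352,215).

```bash
python3 - <<'E'
from h import *
im=get_image("wrist")
for n,rc,z in[("nearL",(219,209),36),("nearR",(216,354),36),("farL",(20,195),36),("lipL",(137,244),50),("lipR",(137,316),50),("lipmid",(137,280),50),("knob",(15,435),70.5)]:
    print(n,onz(im,rc,z).round(1))
from scipy.spatial.transform import Rotation as Ro
m=Ro.from_rotvec(get_obs()["orientation"]).as_matrix();print(np.arctan2(-m[1,1],-m[0,1]),m[:,2].round(3))
E
cd pics; python3 -c "
import cv2;a=cv2.imread('w2.png')[0:230,180:450];cv2.imwrite('c2.png',cv2.resize(a,None,fx=2.6,fy=2.6,interpolation=2))"
```

```text
nearL [ 397.7 -165.    36. ]
nearR [ 351.3 -298.6   36. ]
farL [ 561.8 -223.9   36. ]
lipL [ 458.5 -228.    50. ]
lipR [ 436.6 -287.1   50. ]
lipmid [ 447.6 -257.5   50. ]
knob [ 491.6 -397.3   70.5]
-0.356809838779068 [ 0.001 -0.001 -1.   ]
```

View pics/c2.png

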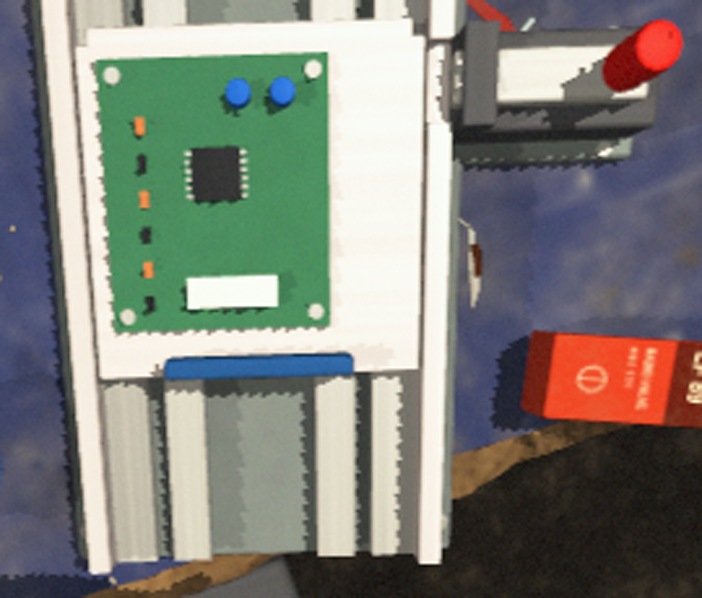

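Fixture yaw is about -0.352 and its centre about (515,-281). The lip's rear face is at fixture x of about -71, so the carrier is about 61 mm short, which is within the stated range. I'll descend behind the lip.

Emit:
move_arm(motion=[[11,-4,-40,0,0,0,0],[22,-8,-80,0,0,0,0],[22,-8,-115,0,0,0,0],[22,-8,-145,0,0,0,0],[22,-8,-160,0,0,0,0]])

```text
t: 3.05
ee_pos: [413.8, -243.6, 29.9]
orientation: [1.792, -2.579, -0.005]
ft_force: [-0.7, 0.4, 0.1]
width: 0.4
```

Emit:
move_arm(motion=[[4,-1.5,0,0,0,0,0],[8,-3,0,0,0,0,0],[12,-4.5,0,0,0,0,0],[16,-6,0,0,0,0,0],[18,-7,0,0,0,0,0]])

```text
t: 3.47
ee_pos: [433.8, -251.6, 34.0]
orientation: [-1.792, 2.58, -0.002]
ft_force: [-6.4, 2.9, 6.5]
width: 0.4
```

```bash
cat >look.py <<'E'
import sys
from h import *
o=get_obs();print(o["t"],o["ee_pos"].round(1),np.round(o["ft_force"],1))
im=get_image("wrist");save(im,sys.argv[1])
for k,z in dict(carrier=20,push_face=42,bolt_knob=70.5,seat=14).items():
    for d in mark_of(im,k)[:1]: print(k,round(d["p"],2),np.round(d["location"]),onz(im,d["location"],z).round(1))
E
python3 look.py w3.png
```

```text
3.4667 [ 433.8 -251.6   34. ] [-6.4  2.9  6.5]
carrier 0.92 [134. 276.] [ 496.4 -273.    20. ]
push_face 0.68 [256. 283.] [ 442.  -256.2   42. ]
```

View pics/w3.png

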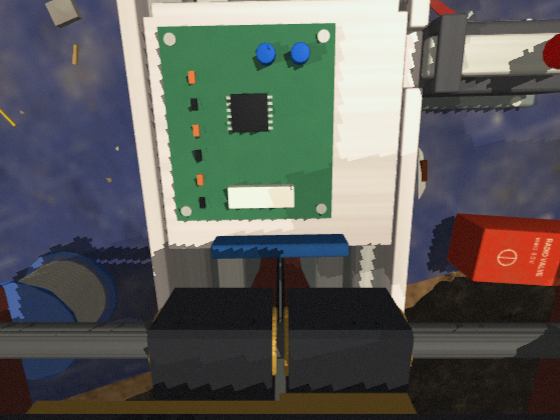

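The fingertip is centred on the lip (around 280,245) and in contact, with about 7 N of push. I'll let it settle to check the vertical force.

Emit:
move_arm(motion=[[0,0,1,0,0,0,0],[0,0,2,0,0,0,0],[0,0,2,0,0,0,0]])

```text
t: 3.97
ee_pos: [433.3, -251.4, 35.0]
orientation: [-1.791, 2.581, -0.001]
ft_force: [0.1, -0.1, -0.2]
width: 0.5
```

Emit:
move_arm(motion=[[2.8,-1,0,0,0,0,0],[5.6,-2,0,0,0,0,0],[8.4,-3.1,0,0,0,0,0],[11.3,-4.1,0,0,0,0,0],[14.1,-5.2,0,0,0,0,0]])

```text
t: 4.38
ee_pos: [444.7, -255.0, 34.3]
orientation: [1.79, -2.578, -0.009]
ft_force: [-8.4, 3.7, 7.6]
width: 0.8
```

Emit:
move_arm(motion=[[2.8,-1,0,0,0,0,0],[5.6,-2,0,0,0,0,0],[8.4,-3.1,0,0,0,0,0],[11.3,-4.1,0,0,0,0,0],[14.1,-5.2,0,0,0,0,0]])

```text
t: 4.8
ee_pos: [458.8, -260.2, 34.2]
orientation: [1.79, -2.578, -0.009]
ft_force: [-7.4, 4.0, 7.0]
width: 0.7
```

Emit:
move_arm(motion=[[2.8,-1,0,0,0,0,0],[5.6,-2,0,0,0,0,0],[8.4,-3.1,0,0,0,0,0],[11.3,-4.1,0,0,0,0,0],[11.3,-4.1,0,0,0,0,0]])

```text
t: 5.22
ee_pos: [471.2, -264.9, 34.3]
orientation: [1.791, -2.579, -0.005]
ft_force: [-3.0, 2.0, 1.0]
width: 0.6
```

```bash
python3 look.py w4.png
```

```text
5.2167 [ 471.2 -264.9   34.3] [-3.  2.  1.]
carrier 0.65 [135. 277.] [ 533.  -286.6   20. ]
push_face 0.73 [254. 283.] [ 480.  -269.8   42. ]
```

View pics/w4.png

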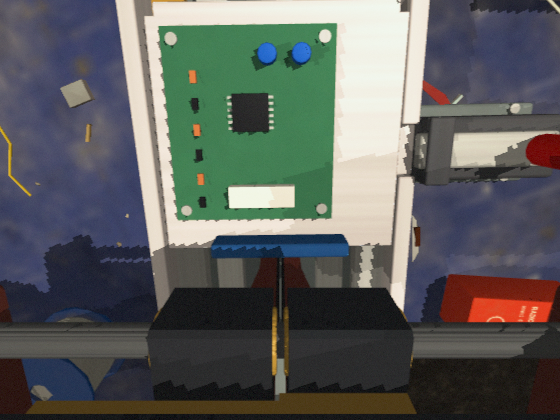

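The carrier is moving straight and is about 23 mm short of the seat. I'll push 13 mm more, then go slowly.

Emit:
move_arm(motion=[[2.8,-1,0,0,0,0,0],[5.6,-2,0,0,0,0,0],[8.4,-3.1,0,0,0,0,0],[11.3,-4.1,0,0,0,0,0],[12.2,-4.5,0,0,0,0,0]])

```text
t: 5.88
ee_pos: [485.3, -270.5, 34.5]
orientation: [-1.791, 2.581, -0.001]
ft_force: [-2.1, 1.4, -1.4]
width: 0.8
```

Emit:
move_arm(motion=[[0.9,-0.35,0,0,0,0,0],[1.9,-0.7,0,0,0,0,0],[2.8,-1,0,0,0,0,0],[3.8,-1.4,0,0,0,0,0]])

```text
t: 6.22
ee_pos: [488.5, -271.6, 34.6]
orientation: [1.791, -2.581, -0.001]
ft_force: [-2.1, 2.0, -1.2]
width: 0.3
```

Emit:
move_arm(motion=[[0.9,-0.35,0,0,0,0,0],[1.9,-0.7,0,0,0,0,0],[2.8,-1,0,0,0,0,0]])

```text
t: 6.47
ee_pos: [491.3, -272.6, 34.8]
orientation: [1.791, -2.581, -0.0]
ft_force: [-3.6, 1.6, 2.2]
width: 0.4
```

Emit:
move_arm(motion=[[0.9,-0.35,0,0,0,0,0],[1.9,-0.7,0,0,0,0,0],[1.9,-0.7,0,0,0,0,0]])

```text
t: 6.72
ee_pos: [492.9, -273.2, 34.8]
orientation: [1.791, -2.58, -0.001]
ft_force: [-4.6, 1.5, 2.7]
width: 0.3
```

```bash
python3 look.py w5.png; python3 -c "
import cv2,numpy as np
for n in ('w4','w5'):
  a=cv2.imread(f'pics/{n}.png');b,g,r=[a[:,:,i].astype(int) for i in range(3)]
  m=(b>g+40)&(b>r+60);m[:225]=0;m[265:]=0;m[:,:200]=0;m[:,360:]=0
  ys,xs=np.nonzero(m);print(n,xs.min(),xs.max(),np.percentile(ys,[2,50,98]))
  m=(g>r+30)&(g>b+15);ys,xs=np.nonzero(m);print(np.percentile(xs,[1,99]),np.percentile(ys,[1,99]))
"
```

```text
6.7167 [ 492.9 -273.2   34.8] [-4.6  1.5  2.7]
carrier 0.7 [133. 277.] [ 555.6 -294.9   20. ]
push_face 0.94 [247. 282.] [ 504.9 -278.8   42. ]
w4 212 347 [244. 248. 255.]
[165.96 332.  ] [ 26. 217.]
w5 213 344 [239. 244. 250.]
[169. 329.] [ 30. 213.]
```

The board shrank in the image by a factor of about 0.96, which is a 6 mm drop, so the carrier looks seated. I'll back off, rise and look.

Emit:
move_arm(motion=[[-8,3,0,0,0,0,0],[-22,8,0,0,0,0,0],[-28,10,35,0,0,0,0],[-28,10,75,0,0,0,0],[-28,0,115,0,0,0,0]])

```text
t: 7.38
ee_pos: [464.2, -272.0, 150.3]
orientation: [1.792, -2.58, -0.003]
ft_force: [1.3, -0.8, -0.8]
width: 0.4
```

Emit:
move_arm(motion=[[-2,-35,0,0,0,0,0],[-4,-70,0,0,0,0,0],[-6,-105,0,0,0,0,0],[-8,-130,0,0,0,0,0],[-8,-130,0,0,0,0,0]])

```text
t: 7.8
ee_pos: [457.8, -408.5, 150.6]
orientation: [-1.787, 2.583, -0.009]
ft_force: [-0.0, 0.2, 0.7]
width: 0.4
```

```bash
python3 look.py w6.png; python3 - <<'E'
from h import *
im=get_image("side");save(im,"s6.png")
for k,z in dict(carrier=14,push_face=36,bolt_knob=70.5).items():
    for d in mark_of(im,k)[:1]: print(k,round(d["p"],2),onz(im,d["location"],z).round(1))
a=im["color"][180:290,200:370,::-1];a=cv2.resize(a,None,fx=3.5,fy=3.5,interpolation=2)
b=cv2.imread("pics/w6.png");h=a.shape[0]
b=cv2.resize(b,(int(560*595/560),int(420*595/560)));b=b
o=np.zeros((1000,600,3),np.uint8)
cv2.imwrite("pics/s6c.png",a)
E
```

```text
7.8 [ 457.8 -408.5  150.6] [-0.   0.2  0.7]
carrier 0.57 [146. 116.] [ 554.5 -297.9   20. ]
push_face 0.92 [216. 116.] [ 502.2 -281.4   42. ]
bolt_knob 0.66 [192. 245.] [ 487.4 -393.    70.5]
carrier 0.75 [ 558.  -288.6   14. ]
push_face 0.96 [ 506.5 -279.9   36. ]
bolt_knob 0.54 [ 483.2 -393.9   70.5]
```

View pics/w6.png

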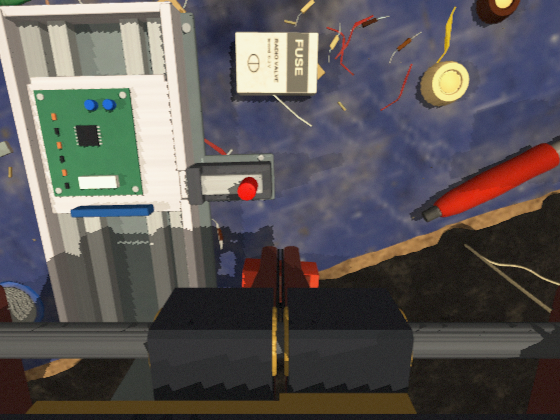

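View pics/s6c.png

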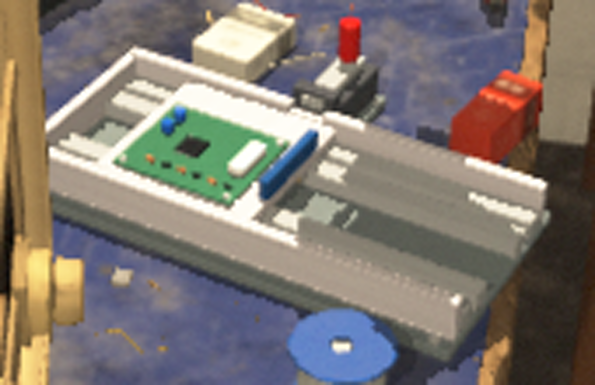

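The carrier sits in the notches: the plate is low between the walls, level and square in both views. The bolt is still drawn back and its knob is at about (488,-394). I'll go outside the knob and descend to z = 50.

Emit:
move_arm(motion=[[9,-10,0,0,0,0,0],[18,-20,-20,0,0,0,0],[18,-20,-55,0,0,0,0],[18,-20,-85,0,0,0,0],[18,-20,-100,0,0,0,0]])

```text
t: 8.67
ee_pos: [474.1, -421.6, 46.3]
orientation: [1.792, -2.58, -0.006]
ft_force: [-0.4, 0.7, -0.6]
width: 0.8
```

Emit:
move_arm(motion=[[0,0,0,0,0,0,0],[1,2.8,0,0,0,0,0],[2.1,5.6,0,0,0,0,0],[3.1,8.5,0,0,0,0,0],[4.1,11.3,0,0,0,0,0]])

```text
t: 9.08
ee_pos: [480.4, -412.3, 51.4]
orientation: [-1.791, 2.58, -0.004]
ft_force: [0.9, -0.5, 0.0]
width: 0.4
```

```bash
python3 look.py w7.png
```

```text
9.0833 [ 480.4 -412.3   51.4] [ 0.9 -0.5  0. ]
carrier 0.91 [194.  52.] [ 555.8 -299.8   20. ]
push_face 0.94 [299.  50.] [ 502.9 -283.6   42. ]
bolt_knob 0.77 [284. 236.] [ 486.9 -393.5   70.5]
```

View pics/w7.png

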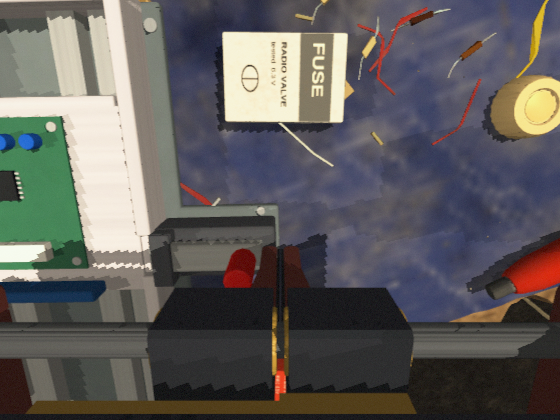

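The knob (238,270) is right next to the closed fingers and in line with them. I'll push toward fixture +y.

Emit:
move_arm(motion=[[0.9,2.4,0,0,0,0,0],[1.7,4.8,0,0,0,0,0],[2.6,7.1,0,0,0,0,0],[3.5,9.5,0,0,0,0,0],[4.4,11.9,0,0,0,0,0]])

```text
t: 9.75
ee_pos: [483.8, -400.0, 49.7]
orientation: [1.791, -2.581, 0.0]
ft_force: [-0.5, -1.3, 2.0]
width: 0.2
```

Emit:
move_arm(motion=[[0.9,2.4,0,0,0,0,0],[1.7,4.8,0,0,0,0,0],[2.6,7.1,0,0,0,0,0],[3,8.1,0,0,0,0,0],[3,8.1,0,0,0,0,0]])

```text
t: 10.17
ee_pos: [486.8, -391.6, 49.6]
orientation: [-1.792, 2.58, 0.0]
ft_force: [0.1, -0.1, -0.6]
width: 0.7
```

Emit:
move_arm(motion=[[0.5,1.4,0,0,0,0,0],[1,2.8,0,0,0,0,0],[1,2.8,0,0,0,0,0]])

```text
t: 10.42
ee_pos: [487.8, -389.0, 49.6]
orientation: [-1.792, 2.581, 0.0]
ft_force: [-0.4, -0.9, 0.2]
width: 0.6
```

Emit:
move_arm(motion=[[0.5,1.4,0,0,0,0,0],[1,2.8,0,0,0,0,0],[1,2.8,0,0,0,0,0]])

```text
t: 10.67
ee_pos: [488.8, -386.2, 49.6]
orientation: [-1.792, 2.581, 0.0]
ft_force: [-0.9, -0.0, -0.1]
width: 0.1
```

Emit:
move_arm(motion=[[0.4,1,0,0,0,0,0],[0.7,1.9,0,0,0,0,0],[0.7,1.9,0,0,0,0,0]])

```text
t: 10.92
ee_pos: [489.4, -384.3, 49.6]
orientation: [1.791, -2.581, -0.0]
ft_force: [0.1, -0.3, -0.7]
width: 0.4
```

Emit:
move_arm(motion=[[0.4,1,0,0,0,0,0],[0.7,1.9,0,0,0,0,0],[0.7,1.9,0,0,0,0,0]])

```text
t: 11.17
ee_pos: [490.2, -382.4, 49.6]
orientation: [-1.792, 2.581, 0.0]
ft_force: [-0.4, -0.6, 0.1]
width: 0.1
```

```bash
python3 look.py w8.png
```

```text
11.1667 [ 490.2 -382.4   49.6] [-0.4 -0.6  0.1]
carrier 0.59 [196. 104.] [ 554.1 -298.3   20. ]
push_face 0.9 [295. 101.] [ 505.3 -282.9   42. ]
bolt_knob 0.73 [283. 243.] [ 497.3 -367.4   70.5]
```

View pics/w8.png

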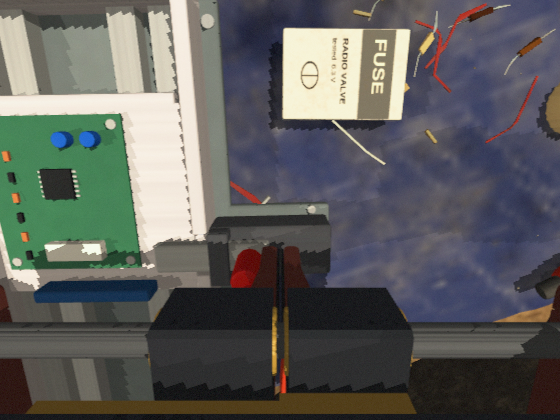

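The bolt's tongue now covers the carrier's edge at about (190,255), and the knob has moved about 28 mm. I'll continue to the stop.

Emit:
move_arm(motion=[[0.4,1,0,0,0,0,0],[0.7,1.9,0,0,0,0,0],[0.7,1.9,0,0,0,0,0]])

```text
t: 11.67
ee_pos: [490.8, -381.4, 49.8]
orientation: [1.792, -2.58, 0.002]
ft_force: [-1.8, -3.4, -0.8]
width: 0.5
```

Emit:
move_arm(motion=[[0.4,1,0,0,0,0,0],[0.7,1.9,0,0,0,0,0],[0.7,1.9,0,0,0,0,0]])

```text
t: 11.92
ee_pos: [491.0, -381.2, 49.9]
orientation: [1.791, -2.578, 0.005]
ft_force: [-5.6, -11.6, -2.5]
width: 0.3
```

The motion stalled and the force rose to 13 N, so the bolt is at its stop. I'll retreat and check.

Emit:
move_arm(motion=[[-2,-6,0,0,0,0,0],[-7,-19,0,0,0,0,0],[-10,-28,30,0,0,0,0],[-10,-28,70,0,0,0,0],[-15,-40,105,0,0,0,0]])

```text
t: 12.33
ee_pos: [476.2, -418.1, 155.4]
orientation: [-1.792, 2.58, 0.004]
ft_force: [0.4, 0.0, 1.1]
width: 0.4
```

Emit:
move_arm(motion=[[0,0,20,0,0,0,0],[0,0,40,0,0,0,0],[0,0,40,0,0,0,0]])

```text
t: 12.58
ee_pos: [478.2, -421.1, 199.4]
orientation: [-1.789, 2.58, -0.011]
ft_force: [0.3, -0.7, -0.8]
width: 0.2
```

```bash
python3 look.py w9.png; python3 - <<'E'
from h import *
im=get_image("top")
for k,z in dict(solder_reel=0,red_carton=0,grey_carton=0,bolt_knob=70.5,push_face=36).items():
    for d in mark_of(im,k)[:1]: print(k,round(d["p"],2),onz(im,d["location"],z).round(1))
E
```

```text
12.5833 [ 478.2 -421.1  199.4] [ 0.3 -0.7 -0.8]
carrier 0.93 [167. 135.] [ 554.6 -295.9   20. ]
push_face 0.76 [228. 138.] [ 499.5 -280.4   42. ]
bolt_knob 0.61 [206. 214.] [ 498.3 -367.3   70.5]
solder_reel 0.75 [ 454.7 -121.5    0. ]
grey_carton 0.52 [ 562.3 -449.8    0. ]
bolt_knob 0.48 [ 499.7 -365.    70.5]
push_face 0.94 [ 501.7 -276.6   36. ]
```

View pics/w9.png

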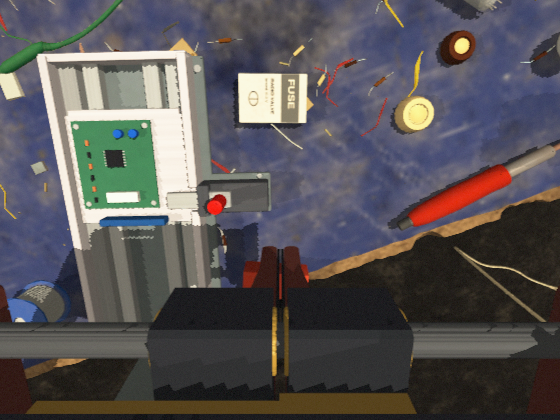

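The bolt lies over the carrier's edge at (183,200) and the knob at (215,205) is close to the strap. The carrier is seated and the neighbouring items are undisturbed. I'm handing the job in.

```bash
python3 -c "
from workcell import *
print(close_job())"
```

```text
the job is handed in; nothing more can be done
None
```

The carrier is in its notches and the red-knobbed bolt is pushed home over its edge. The job was handed in at about 12.6 s of the 54 s allowed, with the arm well clear.

- **Carrier:** I pushed the lip with closed fingertips, about 60 mm along the rails, slowing to about 11 mm/s for the end. The board then looked about 4% smaller in the wrist camera, which fits the 6 mm drop. The final views show it square between the walls, with its origin near (555,-296), against an estimated seat of about (557,-297).
- **Bolt:** I pushed the knob about 29 mm, until motion stopped and the force rose to about 13 N. The knob stayed at about (498,-367) after I backed off, and the bolt shows over the carrier's edge.
- **Neighbours:** The reel reads within about 4 mm of where it started, and the grey carton within about 8 mm at a low detection score. I take both as detection noise, since nothing came near them. The network did not find the red carton in the last top view, and the gripper partly hid it in the last wrist picture. The fingers stayed above its height and I felt no contact.
- **Disagreements:** Camera points on the lip differed by up to about 7 mm between views, so I relied on force and the visible drop instead.

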